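# Weigh tablets into a sample jar and clamp it on the shaker

## Robot

A 6-joint arm with a two-finger parallel gripper is mounted at the origin on the work surface. World frame = base frame: x ahead of the robot, y to its left, z up, the work surface at z = 0. Lengths are in m, angles in rad, forces in N, time in s.
With the tool pointing down it reaches from about 0.225 to 0.875 m from the base axis. Payload 3.4 kg.
Tool frame: the origin (TCP) lies at the very end of the fingers, on their centre line; the grasp point (between the pads) lies 19 mm behind it; z points along the fingers, y is the line along which they close (so a half turn about z gives the same grasp; the last joint's range is limited). The gripper opens to 85 mm and grips with 20 to 120 N. Pads are 22 mm wide; open, the fingers measure 114 mm over their backs; the gripper's body (76 mm by 85 mm) begins 54 mm behind the grasp point. The pads swing forward as they close: fully open they stand 13 mm farther back than shut.
Start: joints at [-0.121, 0.276, 1.505, -0, 1.361, -0.121], TCP at [0.575, -0, 0.231] pointing down, gripper open.
Joint ranges: [-2.89, 2.89], [-0.75, 2.08], [0.22, 2.7], [-1.18, 4.32], [0.11, 2.71], [-2.7, 2.7]. Speed limits (rad/s): [2.57, 2.57, 3.14, 3.14, 3.14, 3.14].

## Interface

Orientations are given as a unit quaternion [w, x, y, z].
In Python, from rig import readout, vision, manip gives the robot as it stands.
- The arm moves only by the shell command python3 -m handwheel 'ROWS' [FORCE]. ROWS is JSON, a list of rows, each a list of 3 entries, a list of its own where there are three numbers: the shift along the tool's x, y, z in mm, then the turn, a rotation vector about the tool's x, y, z in units of 6 degrees (1.0 is 6 degrees), then the closure, from -1 (fully open) to 1 (shut), so that 0 is half open. A call has 1 to 20 rows; each row shifts and turns the commanded pose from where the row before left it, along the tool's axes as they then stand; what a row does not reach is not made up. A row lasts 1/8 s, in which the tool goes at most 62.5 mm and 10.7 degrees, less where a joint would pass 70% of its speed; a pose out of reach is approached as far as the arm can. A call is refused whole if a number of a shift passes 62.5 or a number of a turn 1, either way. A call with a gripper value outside its range is refused whole. The fingers move at their own pace and stop on an object; FORCE is the grip in N (left out, the last holds). Time passes only in rows, so rows that do not move let the fingers close. It gives the time, the measured TCP pose, the force, the opening and the grip force at its end, in the units of the state.
- readout.get_state(): the state, without advancing time (a new reading comes with each control period).
- vision.get_image(name): name is "scene" or "side" or "wrist"; returns the picture (480x640x3 uint8, blue, green, red); there is no depth.
- vision.camera_params(name): a dict with "intrinsics" (3x3 intrinsics, pixels), "dist" ([k1, k2, p1, p2, k3] as OpenCV has them; the pictures are not rectified), "rvec" (rotation vector, rad) and "tvec" (3), from world to camera coordinates, as OpenCV has them; the wrist camera has in their place "hand_eye" (4x4, takes a point from camera to tool coordinates, whose origin is the TCP and whose axes are the flange's). Camera axes: x right, y down, z forward; pixel columns grow to the right and rows downward; lengths in m; the calibration is good to about 2 mm. A picture is of the moment at which its call begins: read the wrist's pose just before it. camera_params takes no time and is no camera call.
- manip.sign_off(): hands the job in; it is judged then, once.
The state is a dict: "clock": time; "qpos": joint angles; "qd": joint speeds; "effort": joint torques, N m; "position": TCP position; "ee_rot": TCP orientation; "contact_force": force on the tool from outside, world axes, zero at the start; "moment": the same for the moment, N m; "width": finger opening in m; "gripper_force": force on a finger pad.
Only numpy, scipy, OpenCV 4.12 (cv2) and the standard library are available. Lean on these libraries where they do the work, as an engineer would, in place of code of your own. Each camera call takes 0.05 s, during which the arm holds its last target. There are 200 camera calls.

## Task

Stand the empty steel jar on the scale's pan, press the tare button, and then put every tablet from the blue cloth into the jar while it stands on the scale. Then move the loaded jar upright to its place on the shaker's deck and tighten the clamp by turning the knob clockwise until its clutch first slips: stop there, within about an eighth of a turn of slipping, and let go. Leave all other things where they are.

Things in the scene. Friction and masses are not known exactly. Their poses are not given: they have to be found in the camera images.
- jar_mid (a point): open steel sample jar, a straight cylinder, outside diameter 60 mm, 62 mm tall, wall 3.5 mm, floor 5 mm, about 220 g, at first empty and upright on the table; this point is on its axis half-way up (31 mm above its underside and below its rim), z points up through its mouth. Take it across its outside at the upper half
- jar: the same sample jar; origin at the centre of its underside, 31 mm below jar_mid
- pan (a point): bench scale, a low white box 190 x 180 x 40 mm with a round steel pan 120 mm across; this point is the centre of the pan's top surface, 56 mm above the table. The scale's x axis points from its front edge (nearest the robot) to its back
- tare (a joint): tare button of the scale: travel in m, 0 released, 0.005 fully down (about 4 N, springs back); 0.0035 counts as pressed
- tare_top (a point): centre of the top face of the tare button, a round grey cap 26 mm across in a white collar on the scale's front ledge, 100 mm in front of the pan's centre and 40 mm to its right; it is pressed straight down; its top stands 55 mm above the table, level with the pan
- seat (a point): jar's place on the shaker: this point is on the deck's top (70 mm above the table), at the jar's axis when the jar touches both round rubber posts. x points (level) from the posts over the seat to the jaw and the knob. The posts (16 mm thick, 24 mm high) stand 29 mm to the -x side and 24 mm to either side in y. Let the jar down from above with its axis 4 to 10 mm to the +x side, clear of posts and jaw
- shaker: orbital shaker, a low grey box 250 x 170 mm with an aluminium deck 70 mm above the table, fixed; origin at the centre of its underside; x points from the rubber posts to the knob. A jar on the deck between posts and jaw is pushed by the closing jaw against the posts
- jaw_face (a point): centre of the rubber face of the moving jaw (50 mm wide across the shaker, 20 mm tall, its top 21 mm above the deck). At first it stands 44 to 52 mm from the seat point in the shaker's +x (that is 14 to 22 mm from a jar touching the posts); it comes towards the seat by 5 mm per radian of the screw, up to 30 mm in all
- jaw: the moving jaw itself; its origin is 11 mm below jaw_face
- screw (a joint): angle in rad of the clamp screw (the brass collar with a small index tab under the knob), 0 at the start, growing as it turns clockwise seen from above and closes the jaw; it stops by itself when the jar is clamped. It turns with about 0.05 N m
- clutch (a joint): slip in rad of the knob past the screw (knob angle less screw angle, both clockwise from above), 0 at the start and as long as the clutch holds; it grows only while the clutch slips, at about 0.16 N m. Turned back, the knob carries the screw with it and opens the jaw
- knob_grip (a point): thumbscrew of the clamp: upright round fluted steel knob 32 mm across, 32 mm tall, with a dark line on top, 117 mm from the seat in the shaker's +x; this point is on its axis 10 mm below its top, 123 mm above the table. Gear housing's top 28 mm, collar's top 23 mm below it. Clockwise from above tightens; it turns about 2.5 to 5 rad before the clutch slips, so let go and take it anew
- mat: thin blue cloth 140 x 150 x 2 mm on which the tablets lie, fixed; origin at the centre of its underside, on the table
- tablet1_mid (a point): white round tablet, a flat disc 22 mm across and 10 mm thick, 12 g, lying flat on the cloth; this point is its centre, half-way up, z is its axis. Three to five tablets are present
- tablet2_mid (a point): white round tablet, a flat disc 22 mm across and 10 mm thick, 12 g, lying flat on the cloth; this point is its centre, half-way up, z is its axis. May be absent
- tablet3_mid (a point): white round tablet, a flat disc 22 mm across and 10 mm thick, 12 g, lying flat on the cloth; this point is its centre, half-way up, z is its axis. May be absent
- tablet4_mid (a point): white round tablet, a flat disc 22 mm across and 10 mm thick, 12 g, lying flat on the cloth; this point is its centre, half-way up, z is its axis. May be absent
- tablet5_mid (a point): white round tablet, a flat disc 22 mm across and 10 mm thick, 12 g, lying flat on the cloth; this point is its centre, half-way up, z is its axis. May be absent
- vial: small amber vial 30 mm across, 50 mm tall, a bystander to be left where it is; origin at its underside
- stopper: black rubber stopper 28 mm across, 24 mm tall, a bystander to be left where it is; origin at its underside
- spray: white bottle 48 mm across, 140 mm tall, a bystander to be left where it is; origin at its underside
- reagent: amber jar 56 mm across, 90 mm tall, a bystander to be left where it is; origin at its underside
- mortar: white bowl 100 mm across, 50 mm tall, a bystander to be left where it is; origin at its underside
- spoon: steel spoon 160 mm long, lying; origin below its middle, a bystander to be left where it is; origin at its underside

How it is judged:
By the outcome, as a careful person would: the job done as asked, in the order asked, and still so for the second after the job is handed in, with the robot touching nothing.
Of tablet1, tablet2, tablet3, tablet4, tablet5 only 3 to 5 are there at a start; the rules pass over those that are not, and their reading is None.
At some moment in a run one of tablet1, tablet2, tablet3, tablet4, tablet5 may be knocked a few centimetres aside while the robot is not near it.
It also fails if it takes over 210 s, if anything falls off the work surface, if the arm or the gripper's body presses on something with over 40 N, if the wrist force passes 120 N, or if a joint passes its speed limit or range.

## Working session

There is one attempt and no reset: what is moved stays moved. The work goes in short steps, Python scripts to look and compute and a shell command to move; the robot and the scene stay as the last step left them, time stands still between calls to the robot, and variables do not carry over. Pictures are saved under pics/ and viewed, at most 14 in all, crops included, and the job is handed in when it is done.

```bash
ls; mkdir -p pics; cat > h.py <<'E'
import numpy as np, cv2, json
from scipy.spatial.transform import Rotation as R
from rig import readout, vision, manip
def cam(name, st=None):
    c=vision.camera_params(name); K=np.array(c["intrinsics"]); d=np.array(c["dist"])
    if name=="wrist":
        st=st or readout.get_state(); q=st["ee_rot"]
        T=np.eye(4); T[:3,:3]=R.from_quat([q[1],q[2],q[3],q[0]]).as_matrix(); T[:3,3]=st["position"]
        E=np.linalg.inv(T@np.array(c["hand_eye"])); rv=cv2.Rodrigues(E[:3,:3])[0]; tv=E[:3,3]
    else: rv=np.array(c["rvec"],float); tv=np.array(c["tvec"],float)
    return K,d,rv.reshape(3,1),tv.reshape(3,1)
def unproj(C,uv,z):
    K,d,rv,tv=C; Rm=cv2.Rodrigues(rv)[0]
    p=cv2.undistortPoints(np.array(uv,float).reshape(-1,1,2),K,d).reshape(-1,2)
    o=(-Rm.T@tv).ravel(); D=np.c_[p,np.ones(len(p))]@Rm
    return o+D*((np.broadcast_to(z,len(p))-o[2])/D[:,2])[:,None]
def proj(C,P):
    K,d,rv,tv=C; return cv2.projectPoints(np.array(P,float).reshape(-1,1,3),rv,tv,K,d)[0].reshape(-1,2)
def totool(P,st=None):
    st=st or readout.get_state(); q=st["ee_rot"]
    return R.from_quat([q[1],q[2],q[3],q[0]]).inv().apply(np.array(P)-st["position"])*1000
E
python3 - <<'E'
from h import *
s=readout.get_state(); print(s)
for n in("scene","side","wrist"):
    C=cam(n,s); cv2.imwrite(f"pics/{n}0.png",vision.get_image(n))
    print(n,"cam pos",(-cv2.Rodrigues(C[2])[0].T@C[3]).ravel(),C[0][0,0])
    print(np.array(vision.camera_params(n).get("hand_eye",0)))
E
```

```text
pics
{'clock': 0.0, 'qpos': array([-1.20999432e-01,  2.76608211e-01,  1.50613713e+00,  2.60423600e-05,
        1.36068663e+00, -1.20975243e-01]), 'qd': array([-8.72912483e-04,  6.16299929e-05, -2.58952123e-04,  6.35849633e-04,
        1.03339116e-03,  1.46636236e-03]), 'effort': array([ 6.20495921e-04, -4.16768074e+01, -2.45808578e+01, -1.52056768e-04,
        1.11346930e-02,  1.69860516e-05]), 'position': array([5.74476441e-01, 6.79509252e-05, 2.30430578e-01]), 'ee_rot': array([-7.31879780e-04,  7.07116963e-01,  7.07096001e-01, -5.57033422e-04]), 'contact_force': array([-0.06033625,  0.87164772, -0.39766688]), 'moment': array([ 0.00893276, -0.03949675,  0.03397874]), 'gripper_force': 0.0, 'width': 0.08534128213722109}
scene cam pos [ 0.9246367  -0.53342229  0.87304307] 469.29594484998324
0
side cam pos [-0.18846649  0.84549122  0.84159633] 549.9959996548037
0
wrist cam pos [0.57556233 0.07761228 0.37340308] 393.7300503982882
[[ 8.15211343e-04 -9.53855473e-01 -3.00265001e-01  7.75796943e-02]
 [ 9.99999455e-01  5.81939428e-04  8.66317382e-04  8.23088269e-04]
 [-6.51605533e-04 -3.00265544e-01  9.53855428e-01 -1.42954873e-01]
 [ 0.00000000e+00  0.00000000e+00  0.00000000e+00  1.00000000e+00]]
```

View pics/scene0.png

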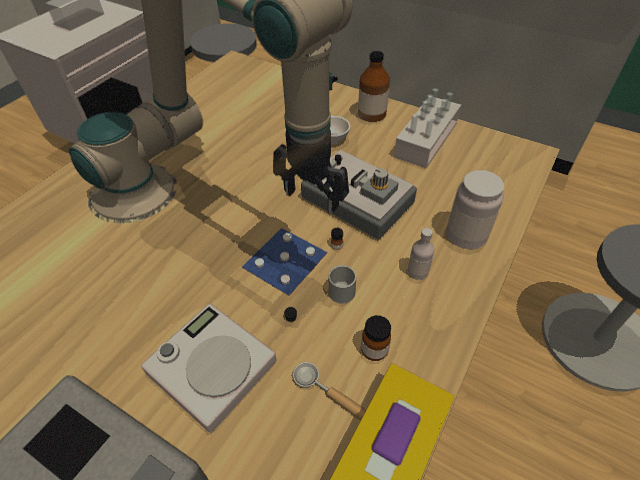

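View pics/side0.png

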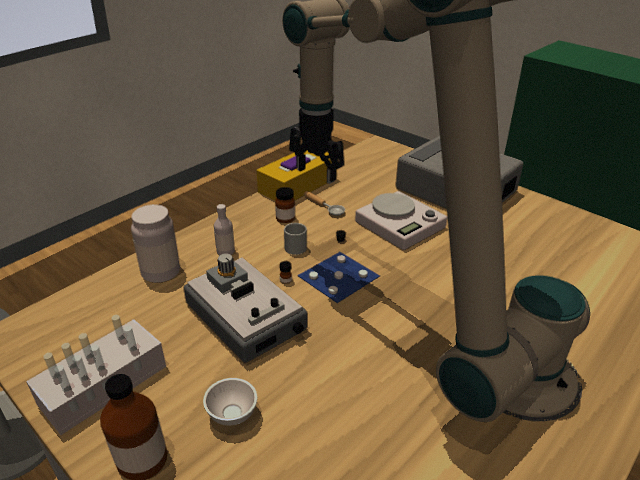

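The scene shows the jar rim at (342,276), pan (219,366), tare (168,350), knob (380,176) and five tablets at (287,237), (310,251), (285,257), (260,262) and (285,279). The side view agrees, with the jar at (295,230), pan (394,206) and knob (227,258).

```bash
python3 - <<'E'
from h import *
np.set_printoptions(precision=4,suppress=True)
S=cam("scene");D=cam("side")
print("jar",unproj(S,[[342,276]],.062),unproj(D,[[295,230]],.062))
print("pan",unproj(S,[[219,366]],.056),unproj(D,[[394,206]],.056))
print("tare",unproj(S,[[168,350]],.055),unproj(D,[[430,214]],.055))
print("knob",unproj(S,[[380,175]],.133),unproj(D,[[227,258]],.133))
print("tabs",unproj(S,[[287,237],[310,251],[285,257],[260,262],[285,279]],.012))
print("tabsD",unproj(D,[[313,275],[340,259],[338,275],[333,290],[362,273]],.012))
print("vial,stop,reag,spray?",unproj(S,[[337,231],[290,311],[377,322],[428,233]],[.05,.024,.09,.14]))
E
```

```text
jar [[ 0.6485 -0.0066  0.062 ]] [[0.6434 0.0016 0.062 ]]
pan [[ 0.5488 -0.2981  0.056 ]] [[ 0.5327 -0.28    0.056 ]]
tare [[ 0.4431 -0.3212  0.055 ]] [[ 0.4366 -0.3142  0.055 ]]
knob [[0.6074 0.2485 0.133 ]] [[0.5992 0.2595 0.133 ]]
tabs [[ 0.4588  0.0612  0.012 ]
 [ 0.5304  0.0518  0.012 ]
 [ 0.4891  0.0069  0.012 ]
 [ 0.4469 -0.0346  0.012 ]
 [ 0.5243 -0.0459  0.012 ]]
tabsD [[ 0.5254  0.0612  0.012 ]
 [ 0.5197 -0.0341  0.012 ]
 [ 0.4806  0.0196  0.012 ]
 [ 0.452   0.0714  0.012 ]
 [ 0.4426 -0.0266  0.012 ]]
vial,stop,reag,spray? [[ 0.5709  0.1093  0.05  ]
 [ 0.5851 -0.1165  0.024 ]
 [ 0.768  -0.0858  0.09  ]
 [ 0.7755  0.1282  0.14  ]]
```

View pics/wrist0.png

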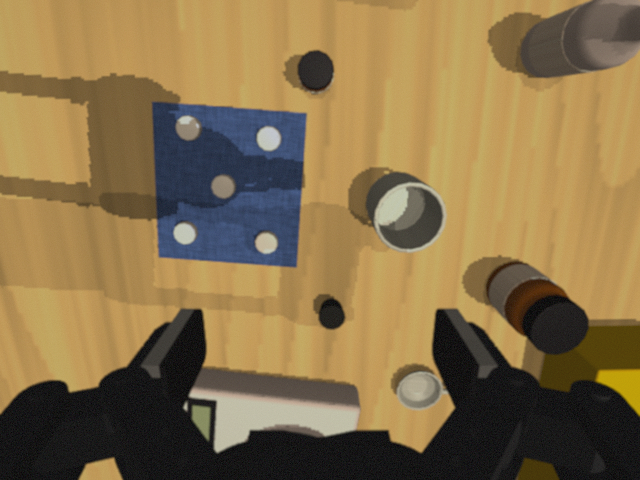

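The wrist view shows the jar rim at (408,217), tablets at (188,128), (268,138), (223,186), (185,233) and (266,243), the vial at (316,70), the stopper at (332,312), and the scale low in the frame.

```bash
python3 - <<'E'
from h import *
np.set_printoptions(precision=4,suppress=True)
s=readout.get_state();W=cam("wrist",s)
print("jar",unproj(W,[[408,217]],.062), totool(unproj(W,[[408,217]],.062),s))
print("tabs",unproj(W,[[188,128],[268,138],[223,186],[185,233],[266,243]],.012))
print("vial stop",unproj(W,[[316,70],[332,314]],[.05,.024]))
E
```

```text
jar [[ 0.6485 -0.0027  0.062 ]] [[ -2.7957  74.0898 168.5542]]
tabs [[ 0.4588  0.0661  0.012 ]
 [ 0.53    0.0572  0.012 ]
 [ 0.4866  0.0139  0.012 ]
 [ 0.4466 -0.0317  0.012 ]
 [ 0.5244 -0.0417  0.012 ]]
vial stop [[ 0.5733  0.1101  0.05  ]
 [ 0.5887 -0.1119  0.024 ]]
```

```bash
python3 -m handwheel '[[[-2,37,20],[0,0,0],-1],[[-1,37,40],[0,0,0],-1],[[0,0,40],[0,0,0],-1],[[0,0,0],[0,0,0],-1],[[0,0,0],[0,0,0],-1]]'; python3 - <<'E'
from h import *
s=readout.get_state();print(s["position"])
cv2.imwrite("pics/w1.png",vision.get_image("wrist"))
E
```

```text
clock: 0.78
position: [0.6496, -0.0031, 0.1325]
ee_rot: [0.001, 0.707, 0.707, 0.0]
contact_force: [-0.1, 0.6, -0.3]
width: 0.0855
gripper_force: 0.0
[ 0.64955602 -0.0030612   0.13254677]
```

View pics/w1.png

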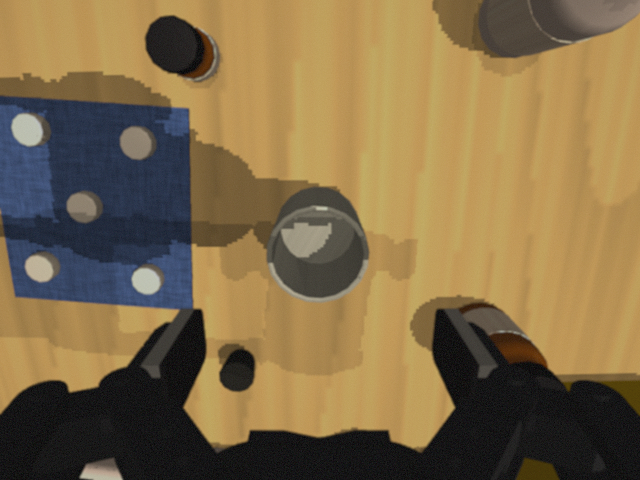

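The jar's rim spans columns 268–369 and rows 204–300, so its centre is near (318,252) and it lies midway between the fingers.

```bash
python3 - <<'E'
from h import *
s=readout.get_state();W=cam("wrist",s)
print(totool(unproj(W,[[318,252]],.062),s))
E
python3 -m handwheel '[[[0,0,35],[0,0,0],-1],[[0,0,35],[0,0,0],-1],[[0,0,33],[0,0,0],-1],[[0,0,0],[0,0,0],-1]]' 40
```

```text
[[ 1.35338166  0.60140178 71.45302381]]
clock: 1.32
position: [0.648, -0.0029, 0.0281]
ee_rot: [-0.001, 0.707, 0.707, -0.001]
contact_force: [0.4, 0.5, 0.3]
width: 0.0851
gripper_force: 0.0
```

```bash
python3 -m handwheel '[[[0,0,0],[0,0,0],0.6],[[0,0,0],[0,0,0],1],[[0,0,0],[0,0,0],1],[[0,0,0],[0,0,0],1],[[0,0,-30],[0,0,0],1],[[0,0,-40],[0,0,0],1],[[0,0,-40],[0,0,0],1],[[0,0,0],[0,0,0],1]]' 40
python3 - <<'E'
from h import *
g=cv2.imread("pics/scene0.png")[295:435,135:285]
d=cv2.imread("pics/side0.png")[180:255,345:455]
a=cv2.resize(g,None,fx=4,fy=4,interpolation=2); b=cv2.resize(d,None,fx=3.5,fy=3.5,interpolation=2)
o=np.zeros((560,600,3),np.uint8);o[:]=a
cv2.imwrite("pics/c1.png",o);cv2.imwrite("pics/c2.png",b)
E
```

```text
clock: 2.33
position: [0.652, -0.0033, 0.1433]
ee_rot: [0.004, 0.707, 0.707, 0.003]
contact_force: [-0.6, -0.1, -2.3]
width: 0.0596
gripper_force: 44.2
```

View pics/c1.png

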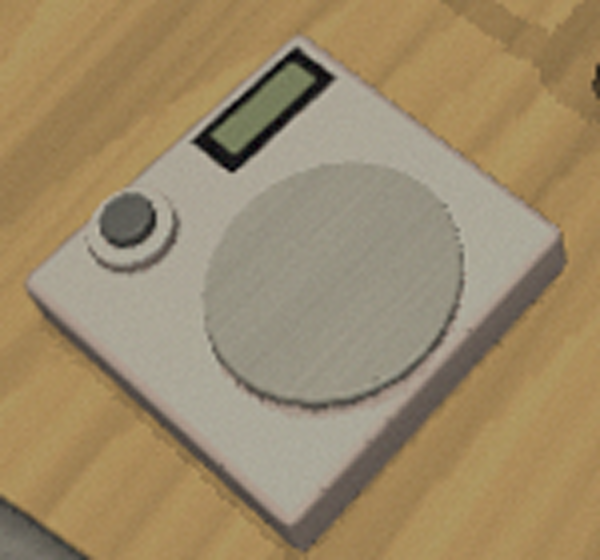

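The crop confirms the pan centre at scene pixel (218.5,365.5) and the tare cap at (167,350). The jar is held at 59.6 mm opening.

```bash
python3 -m handwheel '[[[-20,-7,0],[0,0,0],1],[[-41,-15,0],[0,0,0],1],[[-41,-15,0],[0,0,0],1],[[-41,-15,0],[0,0,0],1],[[-41,-15,0],[0,0,0],1],[[-41,-15,0],[0,0,0],1],[[-41,-15,0],[0,0,0],1],[[-22,-10,0],[0,0,0],1],[[0,0,15],[0,0,0],1],[[0,0,15],[0,0,0],1],[[0,0,0],[0,0,0],1],[[0,0,0],[0,0,0],1]]'; python3 - <<'E'
from h import *
for n in("scene","side"):
  i=vision.get_image(n)
  cv2.imwrite(f"pics/{n}1.png",i)
a=cv2.imread("pics/scene1.png")[230:450,110:330];b=cv2.imread("pics/side1.png")[120:270,320:470]
cv2.imwrite("pics/c3.png",np.hstack([cv2.resize(a,(400,400),interpolation=2),cv2.resize(b,(400,400),interpolation=2)]))
E
```

```text
clock: 3.82
position: [0.5423, -0.2902, 0.108]
ee_rot: [-0.0, 0.707, 0.708, 0.0]
contact_force: [0.1, 0.3, -0.9]
width: 0.0596
gripper_force: 44.2
```

View pics/c3.png

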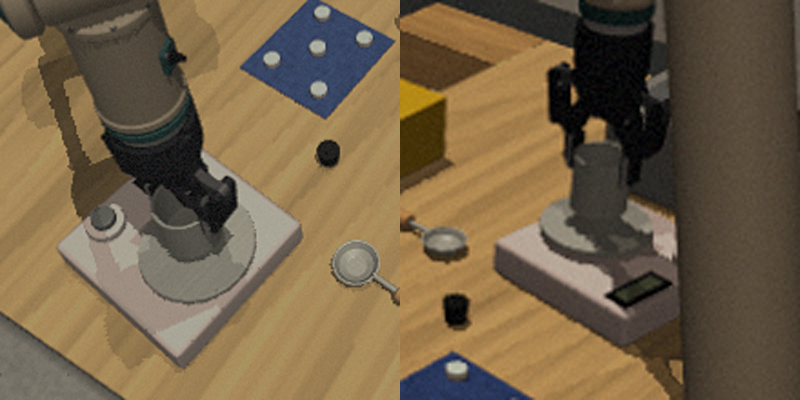

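The jar hangs above the pan about 24 mm up, well inside the pan outline in both views.

```bash
python3 -m handwheel '[[[0,0,12],[0,0,0],1],[[0,0,8],[0,0,0],1],[[0,0,3],[0,0,0],1],[[0,0,1.5],[0,0,0],1],[[0,0,0],[0,0,0],1],[[0,0,0],[0,0,0],1]]'
```

```text
clock: 4.68
position: [0.5416, -0.2907, 0.0872]
ee_rot: [0.0, 0.707, 0.707, 0.0]
contact_force: [-5.1, 3.8, 19.2]
width: 0.0593
gripper_force: 45.9
```

```bash
python3 -m handwheel '[[[0,0,-1.5],[0,0,0],1],[[0,0,0],[0,0,0],1],[[0,0,0],[0,0,0],0],[[0,0,0],[0,0,0],-0.5],[[0,0,0],[0,0,0],-1],[[0,0,0],[0,0,0],-1],[[0,0,0],[0,0,0],-1],[[0,0,-20],[0,0,0],-1],[[0,0,-40],[0,0,0],-1],[[-30,-30,-40],[0,0,0],-1],[[-30,-30,-40],[0,0,0],-1],[[-10,0,0],[0,0,0],-1],[[0,0,0],[0,0,0],-1]]' ; python3 - <<'E'
from h import *
s=readout.get_state();print(s["position"])
np.save("p2.npy",np.r_[s["position"],s["ee_rot"]])
cv2.imwrite("pics/w2.png",vision.get_image("wrist"))
E
```

```text
clock: 6.3
position: [0.4819, -0.3612, 0.2245]
ee_rot: [-0.0, 0.708, 0.707, 0.0]
contact_force: [0.0, 0.6, -0.2]
width: 0.0854
gripper_force: 0.0
[ 0.48192351 -0.36121318  0.2245468 ]
```

View pics/w2.png

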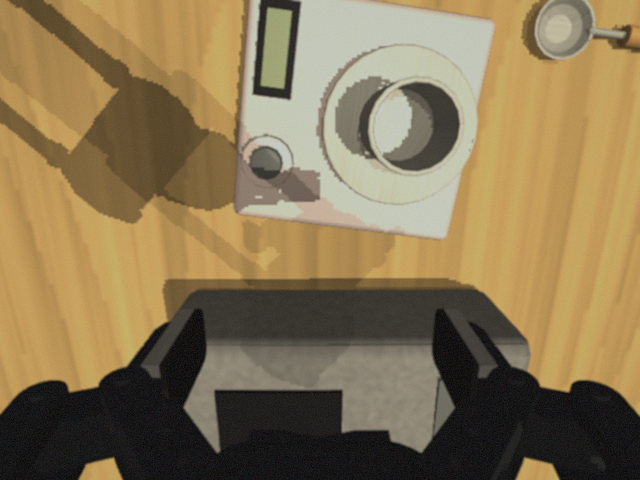

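The jar stands on the pan, rim centre (416,125), with the pan centre near (400,123) and the tare cap at (266,162).

```bash
python3 - <<'E'
from h import *
np.set_printoptions(precision=4,suppress=True)
s=readout.get_state();W=cam("wrist",s)
P=unproj(W,[[416,125],[400,123],[266,162]],[.118,.056,.055]);print(P,totool(P,s))
E
```

```text
[[ 0.5422 -0.2885  0.118 ]
 [ 0.5446 -0.2885  0.056 ]
 [ 0.4413 -0.3182  0.055 ]] [[ 71.3933  60.4172 105.8924]
 [ 71.2576  62.9252 167.8889]
 [ 41.5381 -40.3236 168.953 ]]
```

```bash
python3 -m handwheel '[[[20,-20,30],[0,0,0],1],[[21,-20,30],[0,0,0],1],[[0,0,40],[0,0,0],1],[[0,0,30],[0,0,0],1],[[0,0,0],[0,0,0],1],[[0,0,0],[0,0,0],1],[[0,0,20],[0,0,0],1],[[0,0,10],[0,0,0],1],[[0,0,0],[0,0,0],1]]'
```

```text
clock: 7.48
position: [0.4421, -0.3199, 0.0654]
ee_rot: [-0.0, 0.707, 0.707, 0.0]
contact_force: [0.2, 0.3, 0.1]
width: 0.0002
gripper_force: 0.0
```

```bash
python3 -m handwheel '[[[0,0,4],[0,0,0],1],[[0,0,0],[0,0,0],1],[[0,0,0],[0,0,0],1]]'
```

```text
clock: 7.85
position: [0.4422, -0.3202, 0.0616]
ee_rot: [0.0, 0.707, 0.707, 0.0]
contact_force: [-0.6, 0.5, 0.1]
width: 0.0
gripper_force: 0.0
```

```bash
python3 -m handwheel '[[[0,0,4],[0,0,0],1],[[0,0,3],[0,0,0],1],[[0,0,3],[0,0,0],1],[[0,0,0],[0,0,0],1],[[0,0,0],[0,0,0],1]]'
```

```text
clock: 8.48
position: [0.4425, -0.3205, 0.0538]
ee_rot: [0.001, 0.707, 0.707, 0.0]
contact_force: [-2.2, 2.3, 17.3]
width: -0.0003
gripper_force: 8.7
```

```bash
python3 - <<'E'
from h import *
a=vision.get_image("scene")[290:400,110:220];b=vision.get_image("wrist")
cv2.imwrite("pics/c4.png",np.hstack([cv2.resize(a,(360,360),interpolation=2),cv2.resize(b[200:480,180:460],(360,360),interpolation=2)]))
E
```

```text
(no output)
```

View pics/c4.png

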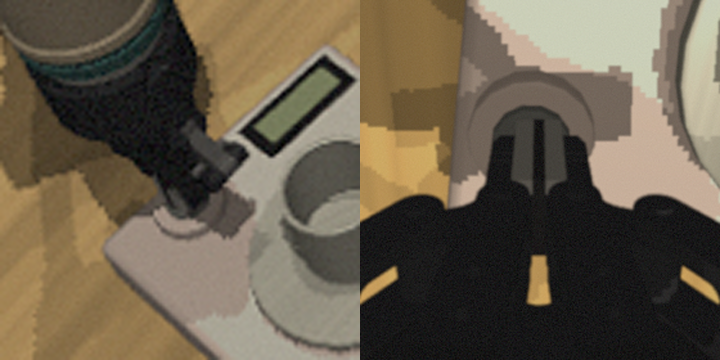

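The fingertips bear on the grey cap, slightly right of its centre; I'll check the spring signature stepwise.

```bash
f(){ grep -E "position|contact"; }; python3 -m handwheel '[[[2,-1,-8],[0,0,0],1],[[0,0,0],[0,0,0],1],[[0,0,0],[0,0,0],1]]'|f
python3 -m handwheel '[[[0,0,1.5],[0,0,0],1],[[0,0,0],[0,0,0],1],[[0,0,0],[0,0,0],1]]'|f
python3 -m handwheel '[[[0,0,1.5],[0,0,0],1],[[0,0,0],[0,0,0],1],[[0,0,0],[0,0,0],1]]'|f
python3 -m handwheel '[[[0,0,1.5],[0,0,0],1],[[0,0,0],[0,0,0],1],[[0,0,0],[0,0,0],1]]'|f
python3 -m handwheel '[[[0,0,1.5],[0,0,0],1],[[0,0,0],[0,0,0],1],[[0,0,0],[0,0,0],1]]'|f
python3 -m handwheel '[[[0,0,1.5],[0,0,0],1],[[0,0,0],[0,0,0],1],[[0,0,0],[0,0,0],1]]'|f
python3 -m handwheel '[[[0,0,1.5],[0,0,0],1],[[0,0,0],[0,0,0],1],[[0,0,0],[0,0,0],1]]'|f
```

```text
position: [0.4407, -0.3177, 0.0588]
contact_force: [-0.4, 0.9, 1.2]
position: [0.4407, -0.3177, 0.0576]
contact_force: [-1.4, 0.5, 2.3]
position: [0.4408, -0.3178, 0.0563]
contact_force: [-1.3, 1.0, 2.7]
position: [0.4409, -0.3179, 0.0548]
contact_force: [-1.2, 2.1, 2.6]
position: [0.441, -0.318, 0.054]
contact_force: [-2.9, 3.6, 7.9]
position: [0.441, -0.318, 0.0538]
contact_force: [-4.9, 3.9, 16.5]
position: [0.4411, -0.318, 0.0536]
contact_force: [-5.8, 5.4, 25.3]
```

The button gave a 3–4 N spring over about 5 mm and then a hard stop, so tare is pressed. Next come the tablets.

```bash
cat >> h.py <<'E'
def tabs(show=None):
    s=readout.get_state();W=cam("wrist",s);im=vision.get_image("wrist")
    if show: cv2.imwrite(show,im)
    hsv=cv2.cvtColor(im,cv2.COLOR_BGR2HSV)
    # tablets: low-saturation vs wood / cloth
    m=((hsv[...,1]<75)&(hsv[...,2]>85)).astype(np.uint8); m[300:]=0
    m=cv2.morphologyEx(m,cv2.MORPH_OPEN,np.ones((3,3),np.uint8))
    n,_,st,ce=cv2.connectedComponentsWithStats(m)
    for i in range(1,n):
        if 120<st[i,4]<3500 and .6<st[i,2]/st[i,3]<1.7:
            P=unproj(W,[ce[i]],.011)
            print(ce[i].round(),st[i,4],P[0].round(4),totool(P,s)[0].round(1))
E
python3 -m handwheel '[[[0,0,-40],[0,0,0],0],[[0,0,-50],[0,0,0],0],[[0,0,-50],[0,0,0],0],[[30,5,-50],[0,0,0],0],[[50,9,0],[0,0,0],0],[[50,9,0],[0,0,0],0],[[50,9,0],[0,0,0],0],[[50,9,0],[0,0,0],0],[[40,8,0],[0,0,0],0],[[18,0,0],[0,0,0],0],[[0,0,0],[0,0,0],0],[[0,0,0],[0,0,0],0]]' 30
python3 -c "
from h import *
tabs('pics/w3.png')"
```

```text
clock: 12.7
position: [0.4901, -0.0313, 0.2402]
ee_rot: [0.0, 0.707, 0.707, -0.0]
contact_force: [-0.7, 0.7, -0.5]
width: 0.0429
gripper_force: 0.0
[281.  90.] 563 [0.4579 0.0665 0.011 ] [ 98.  -32.4 229.1]
[362. 102.] 541 [0.5299 0.057  0.011 ] [ 88.5  39.7 229.1]
[313. 151.] 502 [0.4858 0.0135 0.011 ] [ 45.   -4.4 229.2]
[271. 199.] 463 [ 0.4454 -0.0321  0.011 ] [ -0.6 -44.7 229.2]
[352. 209.] 457 [ 0.524  -0.0416  0.011 ] [-10.1  33.8 229.2]
[596. 244.] 753 [ 0.7729 -0.0775  0.011 ] [-45.8 282.8 229.3]
```

All five tablets are detected. First the one at (0.524, -0.042).

```bash
python3 -m handwheel '[[[-5,17,50],[0,0,0],0],[[-5,17,50],[0,0,0],0],[[0,0,50],[0,0,0],0],[[0,0,50],[0,0,0],0],[[0,0,20],[0,0,0],0],[[0,0,6],[0,0,0],0],[[0,0,0],[0,0,0],0],[[0,0,0],[0,0,0],0]]'
```

```text
clock: 13.75
position: [0.5252, -0.0406, 0.0155]
ee_rot: [0.001, 0.707, 0.707, 0.001]
contact_force: [1.4, 0.3, 0.5]
width: 0.0431
gripper_force: 0.0
```

```bash
python3 -m handwheel '[[[0,0,4],[0,0,0],0],[[0,0,2],[0,0,0],0],[[0,0,0],[0,0,0],0],[[0,0,0],[0,0,0],0]]'
```

```text
clock: 14.25
position: [0.5241, -0.04, 0.0084]
ee_rot: [0.0, 0.707, 0.707, 0.0]
contact_force: [-0.4, 0.3, 0.8]
width: 0.0428
gripper_force: 0.0
```

```bash
python3 -m handwheel '[[[0,0,1],[0,0,0],0.4],[[0,0,0],[0,0,0],0.8],[[0,0,0],[0,0,0],1],[[0,0,0],[0,0,0],1],[[0,0,-10],[0,0,0],1],[[0,0,-40],[0,0,0],1],[[0,0,0],[0,0,0],1]]' 30
```

```text
clock: 15.12
position: [0.5267, -0.0405, 0.0604]
ee_rot: [0.003, 0.707, 0.707, 0.002]
contact_force: [-0.1, 0.5, 0.2]
width: 0.0196
gripper_force: 29.4
```

```bash
python3 - <<'E'
from h import *
b=vision.get_image("wrist")
cv2.imwrite("pics/c5.png",cv2.resize(b[160:420,200:440],None,fx=2,fy=2,interpolation=2))
E
```

```text
(no output)
```

View pics/c5.png

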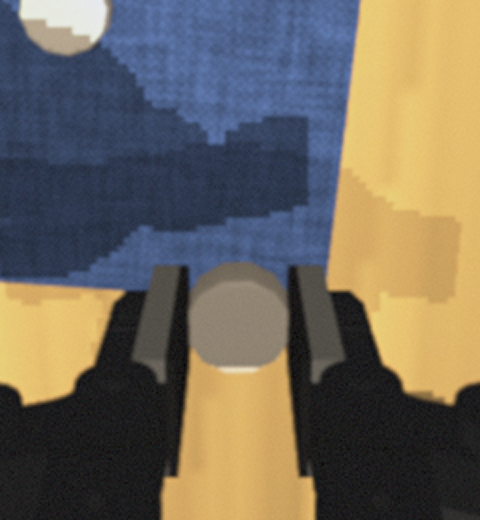

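The tablet is held level and centred between the pads.

```bash
python3 -m handwheel '[[[-20,0,-45],[0,0,0],1],[[-40,3,-40],[0,0,0],1],[[-50,4,0],[0,0,0],1],[[-50,4,0],[0,0,0],1],[[-50,4,0],[0,0,0],1],[[-38,1,0],[0,0,0],1],[[0,0,0],[0,0,0],1],[[0,0,16],[0,0,0],1],[[0,0,0],[0,0,0],1],[[0,0,0],[0,0,0],1]]'; python3 - <<'E'
from h import *
s=readout.get_state();C=cam("wrist",s)
b=vision.get_image("wrist")
print(totool([[.542,-.2885,.118]],s))
cv2.imwrite("pics/c6.png",cv2.resize(b[140:440,170:470],None,fx=1.5,fy=1.5,interpolation=2))
E
```

```text
clock: 16.42
position: [0.5399, -0.2868, 0.1259]
ee_rot: [-0.001, 0.707, 0.708, -0.0]
contact_force: [-0.7, 0.3, 0.1]
width: 0.0194
gripper_force: 29.4
[[-1.72923774  2.13607935  7.90526232]]
```

View pics/c6.png

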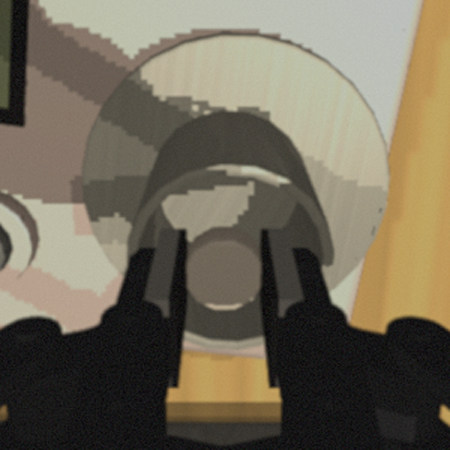

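The tablet is centred over the jar's mouth.

```bash
python3 -m handwheel '[[[0,0,0],[0,0,0],0.3],[[0,0,0],[0,0,0],0],[[0,0,0],[0,0,0],0],[[0,0,-25],[0,0,0],0],[[18,-3,-44],[0,0,0],0],[[50,-10,-44],[0,0,0],0],[[50,-10,0],[0,0,0],0],[[50,-10,0],[0,0,0],0],[[50,-10,0],[0,0,0],0],[[40,-8,0],[0,0,0],0],[[0,0,0],[0,0,0],0],[[0,0,0],[0,0,0],0]]' 30
python3 -c "
from h import *
tabs('pics/w4.png')"
```

```text
clock: 17.98
position: [0.4901, -0.034, 0.2364]
ee_rot: [0.001, 0.707, 0.707, 0.0]
contact_force: [-0.4, -1.3, -0.3]
width: 0.0424
gripper_force: 0.0
[281.  87.] 580 [0.4579 0.0664 0.011 ] [100.6 -32.3 225.3]
[362.  98.] 559 [0.5299 0.0569 0.011 ] [ 91.1  39.7 225.4]
[313. 148.] 521 [0.4856 0.0135 0.011 ] [ 47.7  -4.6 225.4]
[270. 197.] 474 [ 0.4454 -0.0321  0.011 ] [  2.1 -44.8 225.4]
```

```bash
python3 -m handwheel '[[[1,-22,50],[0,0,0],0],[[1,-23,50],[0,0,0],0],[[0,0,50],[0,0,0],0],[[0,0,50],[0,0,0],0],[[0,0,20],[0,0,0],0],[[0,0,9],[0,0,0],0],[[0,0,0],[0,0,0],0],[[0,0,0],[0,0,0],0.4],[[0,0,0],[0,0,0],0.8],[[0,0,0],[0,0,0],1],[[0,0,0],[0,0,0],1],[[0,0,-10],[0,0,0],1],[[0,0,-50],[0,0,0],1],[[0,0,0],[0,0,0],1]]' 30
python3 -m handwheel '[[[-15,8,-50],[0,0,0],1],[[-40,17,-26],[0,0,0],1],[[-50,18,0],[0,0,0],1],[[-50,18,0],[0,0,0],1],[[-50,18,0],[0,0,0],1],[[-51,18,0],[0,0,0],1],[[0,0,0],[0,0,0],1],[[0,0,16],[0,0,0],1],[[0,0,0],[0,0,0],1],[[0,0,0],[0,0,0],1]]'; python3 -c "
from h import *
print(totool([[.542,-.2885,.126]]).round(1))"
```

```text
clock: 19.77
position: [0.4476, -0.032, 0.0704]
ee_rot: [0.003, 0.707, 0.707, 0.002]
contact_force: [0.2, 0.3, -0.3]
width: 0.0192
gripper_force: 29.4
clock: 21.02
position: [0.5413, -0.2862, 0.1268]
ee_rot: [-0.001, 0.707, 0.708, -0.0]
contact_force: [-0.5, 0.8, -1.3]
width: 0.0191
gripper_force: 29.5
[[-2.3  0.7  0.8]]
```

Held (19.1 mm) and over the jar. Release and return.

```bash
python3 -m handwheel '[[[-2,0,0],[0,0,0],1],[[0,0,0],[0,0,0],0.3],[[0,0,0],[0,0,0],0],[[0,0,0],[0,0,0],0],[[0,0,-25],[0,0,0],0],[[18,-3,-44],[0,0,0],0],[[50,-10,-44],[0,0,0],0],[[50,-10,0],[0,0,0],0],[[50,-10,0],[0,0,0],0],[[50,-10,0],[0,0,0],0],[[40,-8,0],[0,0,0],0],[[0,0,0],[0,0,0],0],[[0,0,0],[0,0,0],0]]' 30
python3 -c "
from h import *
tabs('pics/w5.png')"
```

```text
clock: 22.65
position: [0.4918, -0.0356, 0.2372]
ee_rot: [0.001, 0.707, 0.707, -0.0]
contact_force: [-0.2, -0.8, 0.4]
width: 0.0425
gripper_force: 0.0
[279.  85.] 583 [0.4579 0.0664 0.011 ] [102.2 -34.  226.1]
[360.  97.] 553 [0.5299 0.0569 0.011 ] [ 92.6  38.  226.2]
[311. 146.] 515 [0.4857 0.0136 0.011 ] [ 49.4  -6.2 226.2]
```

```bash
python3 -m handwheel '[[[25,-3,50],[0,0,0],0],[[24,-3,50],[0,0,0],0],[[0,0,50],[0,0,0],0],[[0,0,50],[0,0,0],0],[[0,0,20],[0,0,0],0],[[0,0,9],[0,0,0],0],[[0,0,0],[0,0,0],0],[[0,0,0],[0,0,0],0.4],[[0,0,0],[0,0,0],0.8],[[0,0,0],[0,0,0],1],[[0,0,0],[0,0,0],1],[[0,0,-10],[0,0,0],1],[[0,0,-50],[0,0,0],1],[[0,0,0],[0,0,0],1]]' 30
python3 -m handwheel '[[[-22,6,-50],[0,0,0],1],[[-50,10,-26],[0,0,0],1],[[-58,10,0],[0,0,0],1],[[-58,10,0],[0,0,0],1],[[-58,10,0],[0,0,0],1],[[-57,10,0],[0,0,0],1],[[0,0,0],[0,0,0],1],[[0,0,16],[0,0,0],1],[[0,0,0],[0,0,0],1],[[0,0,0],[0,0,0],1]]'; python3 -c "
from h import *
print(totool([[.542,-.2885,.126]]).round(1))"
```

```text
clock: 24.45
position: [0.4883, 0.0137, 0.0715]
ee_rot: [0.003, 0.707, 0.707, 0.003]
contact_force: [0.4, -0.3, 0.6]
width: 0.0189
gripper_force: 29.4
clock: 25.7
position: [0.5412, -0.2877, 0.1276]
ee_rot: [-0.001, 0.707, 0.708, -0.0]
contact_force: [0.4, 0.0, -0.2]
width: 0.0187
gripper_force: 29.5
[[-0.8  0.8  1.6]]
```

```bash
python3 -m handwheel '[[[0,0,1],[0,0,0],1],[[0,0,0],[0,0,0],0.3],[[0,0,0],[0,0,0],0],[[0,0,0],[0,0,0],0],[[0,0,-25],[0,0,0],0],[[18,-3,-44],[0,0,0],0],[[50,-10,-44],[0,0,0],0],[[50,-10,0],[0,0,0],0],[[50,-10,0],[0,0,0],0],[[50,-10,0],[0,0,0],0],[[40,-8,0],[0,0,0],0],[[0,0,0],[0,0,0],0],[[0,0,0],[0,0,0],0]]' 30
python3 -c "
from h import *
tabs('pics/w6.png')"
```

```text
clock: 27.32
position: [0.4915, -0.0352, 0.237]
ee_rot: [0.001, 0.707, 0.707, -0.0]
contact_force: [-0.0, -0.0, -0.8]
width: 0.0427
gripper_force: 0.0
[279.  85.] 588 [0.4579 0.0664 0.011 ] [101.9 -33.8 225.9]
[361.  97.] 553 [0.5299 0.0569 0.011 ] [ 92.3  38.3 226. ]
```

```bash
python3 -m handwheel '[[[46,19,50],[0,0,0],0],[[46,19,50],[0,0,0],0],[[0,0,50],[0,0,0],0],[[0,0,50],[0,0,0],0],[[0,0,20],[0,0,0],0],[[0,0,9],[0,0,0],0],[[0,0,0],[0,0,0],0],[[0,0,0],[0,0,0],0.4],[[0,0,0],[0,0,0],0.8],[[0,0,0],[0,0,0],1],[[0,0,0],[0,0,0],1],[[0,0,-10],[0,0,0],1],[[0,0,-50],[0,0,0],1],[[0,0,0],[0,0,0],1]]' 30
python3 -m handwheel '[[[-22,0,-50],[0,0,0],1],[[-50,2,-26],[0,0,0],1],[[-55,2,0],[0,0,0],1],[[-55,2,0],[0,0,0],1],[[-55,2,0],[0,0,0],1],[[-55,2,0],[0,0,0],1],[[-54,2,0],[0,0,0],1],[[0,0,0],[0,0,0],1],[[0,0,17],[0,0,0],1],[[0,0,0],[0,0,0],1],[[0,0,0],[0,0,0],1]]'; python3 -c "
from h import *
print(totool([[.542,-.2885,.126]]).round(1))"
```

```text
clock: 29.12
position: [0.5282, 0.0466, 0.0832]
ee_rot: [0.003, 0.707, 0.707, 0.003]
contact_force: [0.5, -0.8, 0.5]
width: 0.0002
gripper_force: 0.0
clock: 30.5
position: [0.5368, -0.2978, 0.1379]
ee_rot: [-0.001, 0.706, 0.708, 0.0]
contact_force: [0.2, 0.4, -0.6]
width: 0.0
gripper_force: 0.0
[[ 9.3  5.2 11.9]]
```

That row exceeded the 62.5 mm step limit, so the grasp missed. I'll go back and look again.

```bash
python3 -m handwheel '[[[0,0,-45],[0,0,0],0],[[23,-3,-44],[0,0,0],0],[[50,-10,-10],[0,0,0],0],[[50,-10,0],[0,0,0],0],[[50,-10,0],[0,0,0],0],[[50,-10,0],[0,0,0],0],[[40,-3,0],[0,0,0],0],[[0,0,0],[0,0,0],0],[[0,0,0],[0,0,0],0]]' 30
python3 -c "
from h import *
tabs('pics/w7.png')"
```

```text
clock: 31.62
position: [0.491, -0.0363, 0.2377]
ee_rot: [0.001, 0.707, 0.708, 0.0]
contact_force: [0.7, -1.1, -0.1]
width: 0.0426
gripper_force: 0.0
[280.  84.] 581 [0.4579 0.0664 0.011 ] [103.  -33.3 226.5]
[361.  96.] 554 [0.53   0.0569 0.011 ] [ 93.4  38.8 226.6]
```

Undisturbed. Retry with smaller rows.

```bash
python3 -m handwheel '[[[45,19,20],[0,0,0],0],[[48,20,20],[0,0,0],0],[[0,0,50],[0,0,0],0],[[0,0,50],[0,0,0],0],[[0,0,50],[0,0,0],0],[[0,0,30],[0,0,0],0],[[0,0,9],[0,0,0],0],[[0,0,0],[0,0,0],0],[[0,0,0],[0,0,0],0.4],[[0,0,0],[0,0,0],0.8],[[0,0,0],[0,0,0],1],[[0,0,0],[0,0,0],1],[[0,0,-10],[0,0,0],1],[[0,0,-50],[0,0,0],1],[[0,0,0],[0,0,0],1]]' 30
```

```text
clock: 33.55
position: [0.5328, 0.0569, 0.072]
ee_rot: [0.003, 0.707, 0.707, 0.003]
contact_force: [-0.2, -0.4, -0.9]
width: 0.0187
gripper_force: 29.4
```

```bash
python3 -m handwheel '[[[-22,0,-50],[0,0,0],1],[[-50,2,-26],[0,0,0],1],[[-55,2,0],[0,0,0],1],[[-55,2,0],[0,0,0],1],[[-55,2,0],[0,0,0],1],[[-55,2,0],[0,0,0],1],[[-54,2,0],[0,0,0],1],[[0,0,0],[0,0,0],1],[[0,0,17],[0,0,0],1],[[0,0,0],[0,0,0],1],[[0,0,0],[0,0,0],1]]'; python3 -c "
from h import *
print(totool([[.542,-.2885,.126]]).round(1))"
```

```text
clock: 34.92
position: [0.5417, -0.2878, 0.1268]
ee_rot: [-0.001, 0.707, 0.708, -0.0]
contact_force: [-1.2, -0.2, 0.1]
width: 0.0186
gripper_force: 29.4
[[-0.7  0.3  0.8]]
```

```bash
python3 -m handwheel '[[[0,0,0],[0,0,0],1],[[0,0,0],[0,0,0],0.3],[[0,0,0],[0,0,0],0],[[0,0,0],[0,0,0],0],[[0,0,-25],[0,0,0],0],[[18,-3,-44],[0,0,0],0],[[40,-10,-44],[0,0,0],0],[[50,-10,0],[0,0,0],0],[[50,-10,0],[0,0,0],0],[[50,-10,0],[0,0,0],0],[[50,-8,0],[0,0,0],0],[[0,0,0],[0,0,0],0],[[0,0,0],[0,0,0],0]]' 30
python3 -c "
from h import *
tabs('pics/w8.png')"
```

```text
clock: 36.55
position: [0.4911, -0.0316, 0.2405]
ee_rot: [0.001, 0.707, 0.707, -0.0]
contact_force: [0.1, 0.0, 0.0]
width: 0.0428
gripper_force: 0.0
[280.  90.] 567 [0.4579 0.0664 0.011 ] [ 98.2 -33.3 229.3]
[593. 244.] 792 [ 0.772  -0.0783  0.011 ] [-46.6 280.7 229.7]
```

```bash
python3 -m handwheel '[[[49,-16,23],[0,0,0],0],[[49,-17,20],[0,0,0],0],[[0,0,50],[0,0,0],0],[[0,0,50],[0,0,0],0],[[0,0,50],[0,0,0],0],[[0,0,30],[0,0,0],0],[[0,0,9],[0,0,0],0],[[0,0,0],[0,0,0],0],[[0,0,0],[0,0,0],0.4],[[0,0,0],[0,0,0],0.8],[[0,0,0],[0,0,0],1],[[0,0,0],[0,0,0],1],[[0,0,-10],[0,0,0],1],[[0,0,-50],[0,0,0],1],[[0,0,0],[0,0,0],1]]' 30
python3 -m handwheel '[[[-22,4,-50],[0,0,0],1],[[-45,12,-26],[0,0,0],1],[[-58,14,0],[0,0,0],1],[[-58,14,0],[0,0,0],1],[[-58,14,0],[0,0,0],1],[[-58,14,0],[0,0,0],1],[[-56,12,0],[0,0,0],1],[[0,0,0],[0,0,0],1],[[0,0,16],[0,0,0],1],[[0,0,0],[0,0,0],1],[[0,0,0],[0,0,0],1]]'; python3 -c "
from h import *
print(totool([[.542,-.2885,.126]]).round(1))"
```

```text
clock: 38.48
position: [0.4607, 0.0669, 0.0717]
ee_rot: [0.003, 0.707, 0.707, 0.003]
contact_force: [0.6, 0.0, -0.1]
width: 0.0189
gripper_force: 29.4
clock: 39.85
position: [0.5415, -0.2868, 0.128]
ee_rot: [-0.001, 0.707, 0.708, -0.0]
contact_force: [-0.7, -0.8, -0.4]
width: 0.0188
gripper_force: 29.4
[[-1.7  0.5  2. ]]
```

```bash
python3 -m handwheel '[[[-1,0,0],[0,0,0],1],[[0,0,0],[0,0,0],0.3],[[0,0,0],[0,0,0],0],[[0,0,0],[0,0,0],-1],[[0,0,-30],[0,0,0],-1],[[0,0,-40],[0,0,0],-1],[[-30,-20,-30],[0,0,0],-1],[[-30,-20,0],[0,0,0],-1],[[-10,-10,0],[0,0,0],-1],[[0,0,0],[0,0,0],-1],[[0,0,0],[0,0,0],-1]]'
python3 - <<'E'
from h import *
np.set_printoptions(precision=4,suppress=True)
print(readout.get_state()["position"])
w=vision.get_image("wrist");d=vision.get_image("side")
cv2.imwrite("pics/w9.png",w);cv2.imwrite("pics/side9.png",d)
a=cv2.resize(w[0:240,240:500],(390,360),interpolation=2);b=cv2.resize(d[235:365,175:315],(390,362),interpolation=2)[:360]
cv2.imwrite("pics/c9.png",np.hstack([a,b]))
E
```

```text
clock: 41.22
position: [0.4922, -0.3583, 0.2277]
ee_rot: [-0.001, 0.707, 0.707, 0.0]
contact_force: [0.8, 0.0, -0.2]
width: 0.0853
gripper_force: 0.0
[ 0.4922 -0.3583  0.2277]
```

View pics/c9.png

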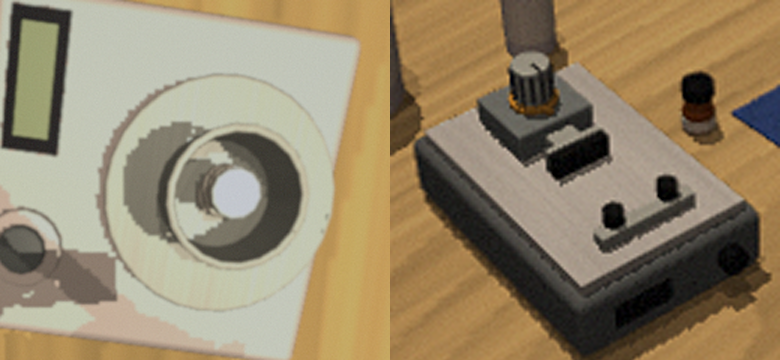

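The jar holds the stacked tablets, rim centre (396,131). In the side view the post tops are at (255,309) and (274,300) and the knob top at (225,257).

```bash
python3 - <<'E'
from h import *
np.set_printoptions(precision=4,suppress=True)
s=readout.get_state();W=cam("wrist",s);D=cam("side")
P=unproj(W,[[396,130.7]],.118);print("jar",P,totool(P,s))
p=unproj(D,[[255.4,309.3],[274.1,299.6],[225.3,257.3]],[.094,.094,.133])+[.005,-.0055,0]
m=(p[0]+p[1])/2; print(p,m,np.linalg.norm(p[0]-p[1])); v=(p[2]-m)[:2]; print(v,np.linalg.norm(v)); y=p[1]-p[0];print(y)
v/=np.linalg.norm(v);print("seat",m[:2]+.029*v, "yaw",np.degrees(np.arctan2(v[1],v[0])))
E
```

```text
jar [[ 0.5414 -0.2903  0.118 ]] [[ 67.7906  49.114  109.8993]]
[[0.4689 0.297  0.094 ]
 [0.4628 0.2497 0.094 ]
 [0.6089 0.2549 0.133 ]] [0.4659 0.2734 0.094 ] 0.04767506979869861
[ 0.143  -0.0185] 0.14421890185675532
[-0.0061 -0.0473 -0.    ]
seat [0.4946 0.2697] yaw -7.3688244190984795
```

Shaker x is close to world +x (yaw −7.4°). I'll turn the tool so the fingers close across the shaker's y, then grasp the jar.

```bash
python3 -m handwheel '[[[0,0,0],[0,0,-1],-1],[[0,0,0],[0,0,-1],-1],[[0,0,0],[0,0,-1],-1],[[0,0,0],[0,0,-1],-1],[[0,0,0],[0,0,-1],-1],[[0,0,0],[0,0,-1],-1],[[0,0,0],[0,0,-1],-1],[[0,0,0],[0,0,-1],-1],[[0,0,0],[0,0,-1],-1],[[0,0,0],[0,0,-1],-1],[[0,0,0],[0,0,-1],-1],[[0,0,0],[0,0,-1],-1],[[0,0,0],[0,0,-1],-1],[[0,0,0],[0,0,-0.77],-1],[[0,0,0],[0,0,0],-1],[[0,0,0],[0,0,0],-1]]'
python3 - <<'E'
from h import *
s=readout.get_state();print(s["qpos"].round(2),totool([[.5414,-.2895,.118]],s).round(1),totool([[.4946+.0069,.2697-.001,.118]],s).round(1))
cv2.imwrite("pics/w10.png",vision.get_image("wrist"))
E
```

```text
clock: 43.32
position: [0.4922, -0.3588, 0.2281]
ee_rot: [0.0, 0.065, 0.998, 0.0]
contact_force: [-0.0, -0.3, -0.2]
width: 0.0856
gripper_force: 0.0
[-0.74  0.33  1.43  0.    1.38 -2.19] [[-39.9  75.1 110.2]] [[ 71.6 623.5 110.3]]
```

```bash
python3 -m handwheel '[[[-20,37,15],[0,0,0],-1],[[-20,38,15],[0,0,0],-1],[[0,0,0],[0,0,0],-1],[[0,0,0],[0,0,0],-1]]'
python3 - <<'E'
from h import *
s=readout.get_state();W=cam("wrist",s);im=vision.get_image("wrist")
uv=proj(W,[[.5414+.03*np.cos(a),-.2895+.03*np.sin(a),.118] for a in np.linspace(0,6.28,60)])
cv2.polylines(im,[uv.round().astype(int)],True,(0,0,255),1)
cv2.imwrite("pics/w11.png",im)
E
```

```text
clock: 43.88
position: [0.5412, -0.2904, 0.1984]
ee_rot: [-0.0, 0.064, 0.998, -0.0]
contact_force: [-0.3, -0.2, 0.3]
width: 0.0853
gripper_force: 0.0
```

View pics/w11.png

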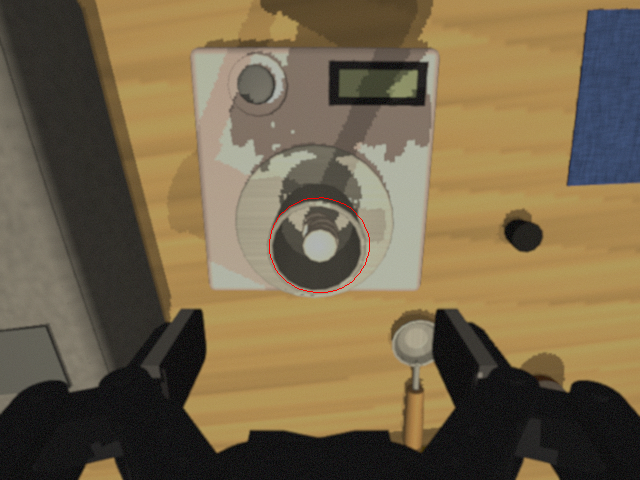

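The rim at (316,247) lies centred between the fingers, with the tablets stacked inside. Descend, grasp and lift.

```bash
python3 -m handwheel '[[[1,0,40],[0,0,0],-1],[[0,0,40],[0,0,0],-1],[[0,0,25],[0,0,0],-1],[[0,0,6],[0,0,0],-1],[[0,0,0],[0,0,0],-1],[[0,0,0],[0,0,0],-0.2],[[0,0,0],[0,0,0],0.6],[[0,0,0],[0,0,0],1],[[0,0,0],[0,0,0],1],[[0,0,0],[0,0,0],1],[[0,0,-10],[0,0,0],1],[[0,0,-40],[0,0,0],1],[[0,0,-40],[0,0,0],1],[[0,0,0],[0,0,0],1],[[0,0,0],[0,0,0],1]]' 45
python3 - <<'E'
from h import *
s=readout.get_state();print(totool([[.4946+.0069,.2697-.001,.118]],s).round(1))
E
```

```text
clock: 45.8
position: [0.5393, -0.2893, 0.1763]
ee_rot: [-0.001, 0.064, 0.998, 0.001]
contact_force: [-0.3, 0.0, -3.4]
width: 0.0591
gripper_force: 49.7
[[109.  548.4  59. ]]
```

```bash
python3 -m handwheel '[[[0,20,0],[0,0,0],1],[[0,45,0],[0,0,0],1],[[0,45,0],[0,0,0],1],[[0,45,0],[0,0,0],1],[[0,45,0],[0,0,0],1],[[0,45,0],[0,0,0],1],[[0,45,0],[0,0,0],1],[[0,45,0],[0,0,0],1],[[0,45,0],[0,0,0],1],[[0,20,0],[0,0,0],1],[[0,0,0],[0,0,0],1],[[0,0,0],[0,0,0],1],[[0,0,0],[0,0,0],1]]'
python3 - <<'E'
from h import *
s=readout.get_state();np.save("s12.npy",np.r_[s["position"],s["ee_rot"]]);cv2.imwrite("pics/w12.png",vision.get_image("wrist"))
E
```

```text
clock: 47.42
position: [0.5914, 0.1054, 0.1771]
ee_rot: [-0.0, 0.065, 0.998, -0.0]
contact_force: [-0.1, -1.2, -2.6]
width: 0.0593
gripper_force: 49.8
```

View pics/w12.png

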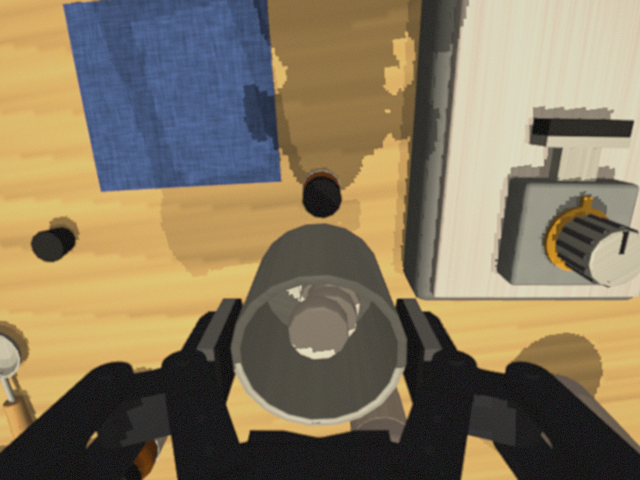

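The view shows the knob top at about (616,258), the jaw's rubber face top edge from (535,118) to (633,120), and the jar held with the stacked tablets inside.

```bash
python3 - <<'E'
from h import *
np.set_printoptions(precision=4,suppress=True)
a=np.load("s12.npy");s=dict(position=a[:3],ee_rot=a[3:]);W=cam("wrist",s)
for dz in(0,.003):
  P=unproj(W,[[616,258],[535,118],[633,120]],[.133-dz,.091-dz,.091-dz]);j=(P[1]+P[2])/2
  print(P,np.linalg.norm(P[1]-P[2]));v=np.array([np.cos(np.radians(-7.4)),np.sin(np.radians(-7.4))])
  print("knob-jaw",(P[0]-j)[:2]@v,(P[0]-j)[:2]@[-v[1],v[0]]); print("seat from knob",P[0][:2]-.117*v)
# deck left/other edges for yaw
e=unproj(W,[[463,20],[440,280]],.07);print(e,np.degrees(np.arctan2(*(e[1]-e[0])[[1,0]])))
# project scene/side predictions
from itertools import product
S=cam("scene");D=cam("side")
print("knob by scene",unproj(S,[[380,175]],.133))
np.save("x.npy",P)
E
```

```text
[[0.6055 0.2598 0.133 ]
 [0.5333 0.237  0.091 ]
 [0.541  0.2943 0.091 ]] 0.05782870641523262
knob-jaw 0.06852046259937605 0.003018840320002775
seat from knob [0.4894 0.2749]
[[0.6069 0.2621 0.13  ]
 [0.5335 0.2386 0.088 ]
 [0.5413 0.2966 0.088 ]] 0.05858609976365724
knob-jaw 0.06962423908554165 0.0035111067253137916
seat from knob [0.4909 0.2772]
[[0.4748 0.2052 0.07  ]
 [0.6356 0.1852 0.07  ]] -7.097594638383405
knob by scene [[0.6074 0.2485 0.133 ]]
```

```bash
python3 -m handwheel '[[[30,10,-10],[0,0,0],1],[[35,10,-5],[0,0,0],1],[[30,5,0],[0,0,0],1],[[0,0,0],[0,0,0],1],[[0,0,0],[0,0,0],1],[[0,0,0],[0,0,0],1]]'
python3 - <<'E'
from h import *
np.set_printoptions(precision=4,suppress=True)
s=readout.get_state();W=cam("wrist",s);im=vision.get_image("wrist");cv2.imwrite("pics/w13.png",im);np.save("s13.npy",np.r_[s["position"],s["ee_rot"]])
print(proj(W,[[.4689,.297,.094],[.4628,.2497,.094],[.494,.27,.07],[.5375,.266,.091],[.607,.256,.133]]))
g=cv2.cvtColor(im,cv2.COLOR_BGR2GRAY)
m=(g<50).astype(np.uint8);n,_,st,ce=cv2.connectedComponentsWithStats(m)
for i in range(1,n):
    if st[i,4]>60: print(st[i],ce[i].round(1))
E
```

```text
clock: 48.22
position: [0.5016, 0.1432, 0.1923]
ee_rot: [0.0, 0.065, 0.998, -0.0]
contact_force: [0.2, -0.7, -2.9]
width: 0.0598
gripper_force: 49.8
[[559.2946 156.0079]
 [482.7076 155.4248]
 [498.5637 193.7569]
 [505.6363 264.1144]
 [517.1646 392.9324]]
[417  63  31  17 473] [431.8  70.9]
[372  85  17 168 728] [378.9 159.2]
[470 133  36  25 628] [489.4 145.3]
[542 135  42  24 705] [565.7 146.8]
[ 466  255   81   21 1525] [504.9 265.1]
[    0   299   640   181 50900] [316.9 424. ]
[ 39 317  37  32 782] [ 57.4 331.9]
```

```bash
python3 - <<'E'
from h import *
np.set_printoptions(precision=4,suppress=True)
a=np.load("s13.npy");W=cam("wrist",dict(position=a[:3],ee_rot=a[3:]))
im=cv2.cvtColor(cv2.imread("pics/w13.png"),cv2.COLOR_BGR2GRAY);m=im<50
r=np.where(m,1,0)
# fit cylinder projection: posts at p, z .07(.075).. .094, maximise IoU
from scipy.optimize import minimize
def mask(p,z0,z1=.094,rad=.008):
    t=np.linspace(0,6.28,40); pts=np.vstack([np.c_[p[0]+rad*np.cos(t),p[1]+rad*np.sin(t),0*t+z] for z in(z0,z1)])
    h=cv2.convexHull((proj(W,pts)*16).round().astype(np.int32)); k=np.zeros(im.shape,np.uint8);cv2.fillConvexPoly(k,h,1,shift=4);return k
for box,p0 in(((465,125,512,165),(.4628,.2497)),((536,125,590,165),(.4689,.297))):
    b=np.zeros_like(im);b[box[1]:box[3],box[0]:box[2]]=1;t=(m&(b>0))
    best=max(((lambda k:(k&t).sum()/((k|t)&(b>0)).sum())(mask((p0[0]+dx,p0[1]+dy),z0)),p0[0]+dx,p0[1]+dy,z0) for dx in np.arange(-.01,.0101,.001) for dy in np.arange(-.012,.0121,.001) for z0 in(.07,.075,.08))
    print(best)
# jaw face top front edge: black strip bbox
J=unproj(W,[[466,256],[546,257]],.091);print(J,np.linalg.norm(J[0]-J[1]))
E
```

```text
(np.float64(0.7518072289156627), np.float64(0.4578), np.float64(0.25570000000000004), 0.08)
(np.float64(0.7519042437431991), np.float64(0.4649), np.float64(0.304), 0.08)
[[0.5282 0.2394 0.091 ]
 [0.536  0.2933 0.091 ]] 0.054434370496135184
```

```bash
python3 -m handwheel '[[[5,35,0],[0,0,0],1],[[8,45,0],[0,0,0],1],[[9,40,0],[0,0,0],1],[[0,10,0],[0,0,0],1],[[0,0,25],[0,0,0],1],[[0,0,15],[0,0,0],1],[[0,0,0],[0,0,0],1],[[0,0,0],[0,0,0],1],[[0,0,0],[0,0,0],1]]'
python3 - <<'E'
from h import *
np.set_printoptions(precision=4,suppress=True)
s=readout.get_state();W=cam("wrist",s);im=vision.get_image("wrist");cv2.imwrite("pics/w14.png",im);np.save("s14.npy",np.r_[s["position"],s["ee_rot"]])
v=np.array([.9917,-.1288]);y=np.array([.1288,.9917]);seat=np.array([.4895,.2757]);c=im.copy()
for k in(-1,1):
    p=seat-.029*v+k*.024*y;t=np.linspace(0,6.28,40)
    uv=proj(W,np.c_[p[0]+.008*np.cos(t),p[1]+.008*np.sin(t),0*t+.094]);print(uv.mean(0));cv2.polylines(c,[uv.round().astype(int)],True,(0,0,255),1)
cv2.imwrite("pics/w14b.png",cv2.resize(c[40:440,120:520],(600,600),interpolation=2))
g=cv2.cvtColor(im,cv2.COLOR_BGR2GRAY)
m=(g<50).astype(np.uint8);n,_,st,ce=cv2.connectedComponentsWithStats(m)
for i in range(1,n):
    if st[i,4]>60: print(st[i],ce[i].round(1))
E
```

```text
clock: 49.4
position: [0.4962, 0.2755, 0.1532]
ee_rot: [0.001, 0.065, 0.998, 0.0]
contact_force: [0.3, 0.6, -1.3]
width: 0.0596
gripper_force: 49.9
[269.6169 194.9259]
[361.7684 194.9589]
[222  94  36  21 694] [239.4 103.8]
[328 112  80   4 227] [366.  113.2]
[257 178  32  32 764] [272.7 193.6]
[349 179  31  31 739] [364.2 194. ]
[    0   299   640   181 53070] [313.5 422.3]
[121 321  25  15  65] [134.6 325.9]
```

View pics/w14b.png

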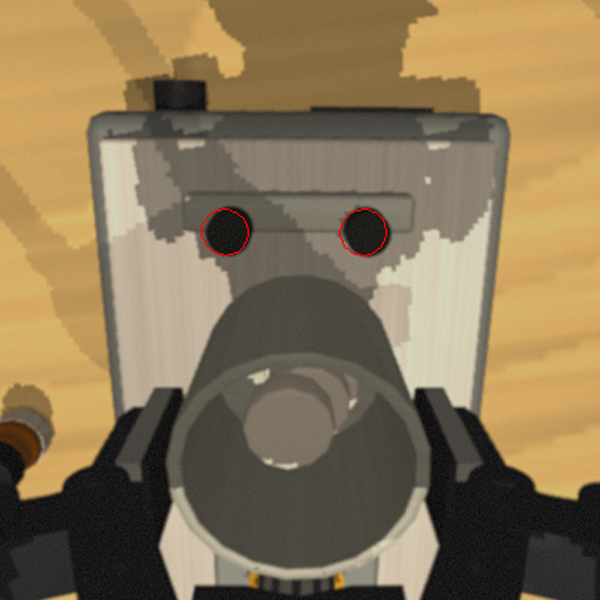

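The red predicted post circles coincide with the real posts, and the jar is centred between them, so the seat estimate holds. Lower onto the deck.

```bash
python3 -m handwheel '[[[0,0,20],[0,0,0],1],[[0,0,15],[0,0,0],1],[[0,0,8],[0,0,0],1],[[0,0,3],[0,0,0],1],[[0,0,0],[0,0,0],1],[[0,0,0],[0,0,0],1]]'
```

```text
clock: 50.2
position: [0.4958, 0.2757, 0.1067]
ee_rot: [0.001, 0.064, 0.998, 0.0]
contact_force: [-0.1, 0.1, -2.8]
width: 0.0594
gripper_force: 49.9
```

```bash
python3 -m handwheel '[[[0,0,2],[0,0,0],1],[[0,0,0],[0,0,0],1],[[0,0,0],[0,0,0],1]]'
```

```text
clock: 50.58
position: [0.4955, 0.2755, 0.1043]
ee_rot: [0.0, 0.064, 0.998, 0.0]
contact_force: [-0.4, 0.1, -2.9]
width: 0.0592
gripper_force: 49.9
```

```bash
f(){ grep -E "position|contact"; }; for i in 1; do python3 -m handwheel '[[[0,0,1.5],[0,0,0],1],[[0,0,0],[0,0,0],1],[[0,0,0],[0,0,0],1]]'|f; python3 -m handwheel '[[[0,0,1.2],[0,0,0],1],[[0,0,0],[0,0,0],1],[[0,0,0],[0,0,0],1]]'|f; done
```

```text
position: [0.4956, 0.2756, 0.1033]
contact_force: [-1.2, -0.7, 4.3]
position: [0.4956, 0.2756, 0.1033]
contact_force: [-3.5, -0.4, 11.0]
```

The jar is seated. Release, rise, and go over the knob.

```bash
python3 -m handwheel '[[[0,0,-2],[0,0,0],1],[[0,0,0],[0,0,0],1],[[0,0,0],[0,0,0],0.2],[[0,0,0],[0,0,0],-0.5],[[0,0,0],[0,0,0],-1],[[0,0,0],[0,0,0],-1],[[0,0,0],[0,0,0],-1],[[0,0,-15],[0,0,0],-1],[[0,0,-40],[0,0,0],-1],[[0,0,-25],[0,0,0],-1],[[0,0,0],[0,0,0],-1],[[0,0,0],[0,0,0],-1]]'
python3 - <<'E'
from h import *
np.set_printoptions(precision=4,suppress=True)
s=readout.get_state();W=cam("wrist",s);im=vision.get_image("wrist");cv2.imwrite("pics/w15.png",im)
# jar rim ellipse: score candidate rim circles by edge strength
g=cv2.GaussianBlur(cv2.cvtColor(im,cv2.COLOR_BGR2GRAY).astype(float),(0,0),1.2);G=np.hypot(cv2.Sobel(g,-1,1,0),cv2.Sobel(g,-1,0,1))
t=np.linspace(0,6.28,120);best=[]
for dx in np.arange(-.01,.0101,.001):
  for dy in np.arange(-.01,.0101,.001):
    x,y=s["position"][0]+dx,s["position"][1]+dy;sc=0
    for r in(.030,.0265):
      uv=proj(W,np.c_[x+r*np.cos(t),y+r*np.sin(t),0*t+.132]).round().astype(int)
      ok=(uv[:,1]<300)&(uv[:,1]>=0);sc+=G[uv[ok,1],uv[ok,0]].mean()
    best.append((sc,x,y))
print(sorted(best)[-4:],s["position"],s["qpos"])
E
```

```text
clock: 52.82
position: [0.4949, 0.2753, 0.1832]
ee_rot: [-0.0, 0.064, 0.998, -0.0]
contact_force: [-0.5, 0.6, -0.4]
width: 0.0854
gripper_force: 0.0
[(np.float64(161.13313892331868), np.float64(0.49592120560901476), np.float64(0.2762853357741026)), (np.float64(163.77574530126583), np.float64(0.49892120560901476), np.float64(0.2762853357741026)), (np.float64(206.04892475945047), np.float64(0.49692120560901476), np.float64(0.2762853357741026)), (np.float64(214.38434772194114), np.float64(0.49792120560901476), np.float64(0.2762853357741026))] [0.4949 0.2753 0.1832] [ 0.3848  0.2942  1.6018 -0.      1.2463 -1.0572]
```

```bash
python3 -m handwheel '[[[-35,0,0],[0,0,0],-1],[[-45,0,0],[0,0,0],-1],[[-32,-1,0],[0,0,0],-1],[[0,0,0],[0,0,0],-1],[[0,0,0],[0,0,0],-1],[[0,0,0],[0,0,0],-1]]'
python3 - <<'E'
from h import *
np.set_printoptions(precision=4,suppress=True)
s=readout.get_state();W=cam("wrist",s);im=vision.get_image("wrist");cv2.imwrite("pics/w16.png",im)
g=cv2.GaussianBlur(cv2.cvtColor(im,cv2.COLOR_BGR2GRAY).astype(float),(0,0),1.2);G=np.hypot(cv2.Sobel(g,-1,1,0),cv2.Sobel(g,-1,0,1))
t=np.linspace(0,6.28,120);best=[]
for dx in np.arange(-.012,.0121,.001):
  for dy in np.arange(-.012,.0121,.001):
    x,y=.6055+dx,.2606+dy
    uv=proj(W,np.c_[x+.016*np.cos(t),y+.016*np.sin(t),0*t+.133]).round().astype(int)
    best.append((G[uv[:,1],uv[:,0]].mean(),x,y))
print(np.array(sorted(best)[-5:]),np.mean([b[0] for b in best]),totool([[*sorted(best)[-1][1:],.11]],s),s["qpos"])
E
```

```text
clock: 53.62
position: [0.605, 0.2603, 0.1832]
ee_rot: [-0.001, 0.064, 0.998, -0.0]
contact_force: [-0.6, 0.1, -0.6]
width: 0.0853
gripper_force: 0.0
[[86.7104  0.6065  0.2596]
 [88.3399  0.6075  0.2606]
 [89.2404  0.6065  0.2626]
 [89.3251  0.6065  0.2616]
 [90.5775  0.6075  0.2616]] 37.85715822473574 [[-2.4004  1.6115 73.1577]] [ 0.3007  0.4292  1.3891  0.0002  1.3248 -1.142 ]
```

```bash
python3 -m handwheel '[[[-2,1,0],[0,0,0],-1],[[0,0,0],[0,0,-1],-1],[[0,0,0],[0,0,-1],-1],[[0,0,0],[0,0,-1],-1],[[0,0,0],[0,0,-1],-1],[[0,0,0],[0,0,-1],-1],[[0,0,0],[0,0,-1],-1],[[0,0,0],[0,0,-1],-1],[[0,0,0],[0,0,-1],-1],[[0,0,0],[0,0,-1],-1],[[0,0,0],[0,0,-1],-0.5],[[0,0,0],[0,0,-1],-0.5],[[0,0,0],[0,0,-1],-0.5],[[0,0,0],[0,0,-1],-0.5],[[0,0,0],[0,0,0],-0.5],[[0,0,0],[0,0,0],-0.5]]'
python3 -m handwheel '[[[0,0,35],[0,0,0],-0.4],[[0,0,25],[0,0,0],-0.4],[[0,0,10],[0,0,0],-0.4],[[0,0,2],[0,0,0],-0.4],[[0,0,0],[0,0,0],-0.4],[[0,0,0],[0,0,0],-0.4]]'
```

```text
clock: 55.68
position: [0.6084, 0.261, 0.1837]
ee_rot: [0.0, -0.577, 0.816, -0.0]
contact_force: [-0.0, 0.2, -0.4]
width: 0.0638
gripper_force: 0.0
clock: 56.42
position: [0.6092, 0.2611, 0.1127]
ee_rot: [0.001, -0.578, 0.816, -0.0]
contact_force: [0.3, 0.5, -0.1]
width: 0.06
gripper_force: 0.0
```

```bash
python3 -m handwheel '[[[0,0,3],[0,0,0],-0.2],[[0,0,0],[0,0,0],0.2],[[0,0,0],[0,0,0],0.6],[[0,0,0],[0,0,0],1],[[0,0,0],[0,0,0],1],[[0,0,0],[0,0,0],1]]' 50; python3 -c "
from h import *
s=readout.get_state();print(s['moment'].round(3),s['qpos'].round(3))"
```

```text
clock: 57.18
position: [0.6059, 0.2617, 0.1089]
ee_rot: [-0.002, -0.578, 0.816, 0.002]
contact_force: [-5.5, 1.6, 3.8]
width: 0.03
gripper_force: 49.3
[ 0.203  0.905 -0.037] [ 0.301  0.485  1.487  0.003  1.173 -2.503]
```

```bash
cat > m.py <<'E'
from h import *
v=[]
for _ in range(1):
    s=readout.get_state();v.append(s)
print("M",s["moment"].round(3),"F",s["contact_force"].round(1),"q6",s["qpos"][5].round(3),"w",round(s["width"],4),"pos",s["position"].round(4), "t",s["clock"])
E
python3 -m handwheel '[[[0,3,0],[0,0,0],1],[[0,0,0],[0,0,0],1]]' >/dev/null; python3 m.py
python3 -m handwheel '[[[0,0,0],[0,0,1],1],[[0,0,0],[0,0,1],1],[[0,0,0],[0,0,1],1],[[0,0,0],[0,0,1],1]]' >/dev/null; python3 m.py
python3 -m handwheel '[[[0,0,0],[0,0,1],1],[[0,0,0],[0,0,1],1],[[0,0,0],[0,0,1],1],[[0,0,0],[0,0,1],1]]' >/dev/null; python3 m.py
python3 -m handwheel '[[[0,0,0],[0,0,1],1],[[0,0,0],[0,0,1],1],[[0,0,0],[0,0,1],1],[[0,0,0],[0,0,1],1]]' >/dev/null; python3 m.py
```

```text
M [-0.152  0.105 -0.028] F [-1.  -0.9  3.6] q6 -2.501 w 0.0304 pos [0.6058 0.2617 0.109 ] t 57.425
M [-0.225  0.011  0.051] F [-0.8 -1.2  1.9] q6 -2.079 w 0.0305 pos [0.6063 0.2614 0.109 ] t 57.925
M [-0.431 -0.085  0.068] F [-0.4 -2.6  1.7] q6 -1.66 w 0.0303 pos [0.6067 0.2609 0.109 ] t 58.425
M [-0.638 -0.043  0.043] F [ 0.  -3.7  3. ] q6 -1.241 w 0.0306 pos [0.6068 0.2603 0.109 ] t 58.925
```

```bash
python3 -m handwheel '[[[0,0,0],[0,0,1],1],[[0,0,0],[0,0,1],1],[[0,0,0],[0,0,1],1],[[0,0,0],[0,0,1],1]]' >/dev/null; python3 m.py
python3 -m handwheel '[[[0,0,0],[0,0,1],1],[[0,0,0],[0,0,1],1],[[0,0,0],[0,0,1],1],[[0,0,0],[0,0,1],1]]' >/dev/null; python3 m.py
python3 -m handwheel '[[[0,0,0],[0,0,1],1],[[0,0,0],[0,0,1],1]]' >/dev/null; python3 m.py
```

```text
M [-0.805 -0.02   0.06 ] F [ 0.9 -5.   3. ] q6 -0.822 w 0.0306 pos [0.6066 0.2598 0.1089] t 59.425
M [-1.02   0.104  0.099] F [-0.  -6.1  4.7] q6 -0.403 w 0.0304 pos [0.6063 0.2593 0.1089] t 59.925
M [-1.031  0.227  0.032] F [-1.4 -5.8  4.6] q6 -0.194 w 0.0304 pos [0.606  0.2591 0.109 ] t 60.175
```

```bash
for i in 1 2; do :; done
python3 -m handwheel '[[[0,0,0],[0,0,1],1],[[0,0,0],[0,0,1],1]]' >/dev/null; python3 m.py
python3 -m handwheel '[[[0,0,0],[0,0,1],1],[[0,0,0],[0,0,1],1]]' >/dev/null; python3 m.py
python3 -m handwheel '[[[0,0,0],[0,0,1],1],[[0,0,0],[0,0,1],1]]' >/dev/null; python3 m.py
```

```text
M [-1.022  0.281  0.037] F [-1.9 -6.2  4.8] q6 0.016 w 0.0304 pos [0.6057 0.259  0.1089] t 60.425
M [-1.02   0.355  0.025] F [-1.4 -6.5  5.9] q6 0.225 w 0.0305 pos [0.6054 0.259  0.1089] t 60.675
M [-1.039  0.442  0.063] F [-2.8 -6.2  6.3] q6 0.435 w 0.0303 pos [0.6051 0.259  0.1089] t 60.925
```

```bash
python3 -m handwheel '[[[0,0,0],[0,0,1],1],[[0,0,0],[0,0,1],1]]' >/dev/null; python3 m.py
python3 -m handwheel '[[[0,0,0],[0,0,1],1],[[0,0,0],[0,0,1],1]]' >/dev/null; python3 m.py
```

```text
M [-1.012  0.524  0.076] F [-3.5 -6.1  5.8] q6 0.644 w 0.0308 pos [0.6048 0.259  0.1089] t 61.175
M [-0.949  0.628  0.052] F [-3.5 -5.9  5.1] q6 0.854 w 0.0303 pos [0.6046 0.2592 0.1089] t 61.425
```

```bash
python3 -m handwheel '[[[0,0,0],[0,0,1],1],[[0,0,0],[0,0,1],1]]' >/dev/null; python3 m.py
python3 -m handwheel '[[[0,0,0],[0,0,1],1]]' >/dev/null; python3 m.py
```

```text
M [-0.85   0.691  0.068] F [-4.  -4.8  6.9] q6 1.063 w 0.0305 pos [0.6043 0.2593 0.1089] t 61.675
M [-0.822  0.7    0.1  ] F [-3.1 -4.2  7. ] q6 1.168 w 0.0303 pos [0.6042 0.2595 0.1089] t 61.8
```

```bash
python3 -m handwheel '[[[0,0,0],[0,0,1],1]]' >/dev/null; python3 m.py
python3 -m handwheel '[[[0,0,0],[0,0,1],1]]' >/dev/null; python3 m.py
python3 -m handwheel '[[[0,0,0],[0,0,1],1]]' >/dev/null; python3 m.py
```

```text
M [-0.814  0.67   0.141] F [-4.1 -4.5  6.2] q6 1.272 w 0.0305 pos [0.6041 0.2596 0.1089] t 61.925
M [-0.733  0.726  0.124] F [-4.1 -5.6  5.8] q6 1.377 w 0.0303 pos [0.6041 0.2597 0.109 ] t 62.05
M [-0.727  0.773  0.153] F [-5.1 -4.6  6.5] q6 1.482 w 0.0305 pos [0.604  0.2598 0.1089] t 62.175
```

```bash
python3 -m handwheel '[[[0,0,0],[0,0,0],1]]' >/dev/null; python3 m.py; python3 -m handwheel '[[[0,0,0],[0,0,0],1]]' >/dev/null; python3 m.py
python3 -m handwheel '[[[0,0,0],[0,0,0.5],1]]' >/dev/null; python3 m.py
python3 -m handwheel '[[[0,0,0],[0,0,0.5],1]]' >/dev/null; python3 m.py
```

```text
M [-0.735  0.777  0.007] F [-4.3 -4.5  7.2] q6 1.479 w 0.0303 pos [0.604  0.2598 0.1089] t 62.3
M [-0.736  0.764  0.052] F [-5.1 -5.2  6.3] q6 1.479 w 0.0305 pos [0.604  0.2598 0.1089] t 62.425
M [-0.723  0.739  0.124] F [-4.2 -5.6  6.2] q6 1.532 w 0.0305 pos [0.604  0.2599 0.1089] t 62.55
M [-0.685  0.734  0.127] F [-4.2 -3.7  6.9] q6 1.585 w 0.0303 pos [0.604 0.26  0.109] t 62.675
```

Torque rose from about 0.05 to a plateau near 0.13–0.15 N m (≈0.16 with the sensor's bias), so the clutch is slipping. Let go and check the jar's place.

```bash
python3 -m handwheel '[[[0,0,0],[0,0,0],0.3],[[0,0,0],[0,0,0],-0.2],[[0,0,0],[0,0,0],-0.3],[[0,0,0],[0,0,0],-0.3],[[0,0,-15],[0,0,0],-0.3],[[0,0,-40],[0,0,0],-0.3],[[0,0,-40],[0,0,0],-0.3],[[0,0,0],[0,0,0],-0.3]]'
python3 - <<'E'
from h import *
np.set_printoptions(precision=4,suppress=True)
s=readout.get_state();print(s["ee_rot"],s["qpos"].round(2))
for n in("scene","side"):cv2.imwrite(f"pics/{n}20.png",vision.get_image(n))
W=cam("wrist",s);cv2.imwrite("pics/w20.png",vision.get_image("wrist"))
print(proj(W,[[.4895,.2757,.132],[.519,.272,.091]]),proj(cam("scene"),[[.4895,.2757,.132]]),proj(cam("side"),[[.4895,.2757,.132]]))
E
```

```text
clock: 63.68
position: [0.6082, 0.2627, 0.2089]
ee_rot: [-0.001, 0.989, 0.145, 0.005]
contact_force: [0.6, -0.3, -0.0]
width: 0.0555
gripper_force: 0.0
[-0.0008  0.9895  0.1446  0.0049] [0.3  0.41 1.35 0.   1.37 1.58]
[[250.9592 405.887 ]
 [273.7143 338.6861]] [[341.777  153.1272]] [[255.5456 283.3594]]
```

```bash
python3 -m handwheel '[[[-20,0,-20],[0,0,0],-0.3],[[-50,0,0],[0,0,0],-0.3],[[-50,0,0],[0,0,0],-0.3],[[0,0,0],[0,0,0],-0.3],[[0,0,0],[0,0,0],-0.3]]'
python3 - <<'E'
from h import *
np.set_printoptions(precision=4,suppress=True)
s=readout.get_state();W=cam("wrist",s);im=vision.get_image("wrist");cv2.imwrite("pics/w21.png",im)
g=cv2.GaussianBlur(cv2.cvtColor(im,cv2.COLOR_BGR2GRAY).astype(float),(0,0),1.2);G=np.hypot(cv2.Sobel(g,-1,1,0),cv2.Sobel(g,-1,0,1))
t=np.linspace(0,6.28,160)
def fit(c,z,rs,w=.014):
  b=[]
  for dx in np.arange(-w,w+.0001,.001):
    for dy in np.arange(-w,w+.0001,.001):
      sc=0
      for r in rs:
        uv=proj(W,np.c_[c[0]+dx+r*np.cos(t),c[1]+dy+r*np.sin(t),0*t+z]).round().astype(int)
        ok=(uv[:,1]<300)&(uv[:,1]>=0)&(uv[:,0]>=0)&(uv[:,0]<640);sc+=G[uv[ok,1],uv[ok,0]].mean() if ok.sum()>60 else 0
      b.append((sc,c[0]+dx,c[1]+dy))
  print(np.array(sorted(b)[-4:]))
print(proj(W,[[.4895,.2757,.132],[.607,.2613,.133]]))
fit((.4925,.2757),.132,(.030,.0265)); fit((.607,.2613),.133,(.016,))
# dark jaw pixels
m=(cv2.cvtColor(im,cv2.COLOR_BGR2GRAY)<50).astype(np.uint8);n,_,st,ce=cv2.connectedComponentsWithStats(m)
for i in range(1,n):
    if st[i,4]>100: print(st[i],unproj(W,[st[i,:2],st[i,:2]+st[i,2:4]],.091)[:,:2].ravel())
E
```

```text
clock: 64.45
position: [0.4908, 0.2275, 0.223]
ee_rot: [0.0, 0.99, 0.145, -0.0]
contact_force: [0.9, 0.2, 0.0]
width: 0.0556
gripper_force: 0.0
[[244.0772 224.7778]
 [321.3493  30.8143]]
[[216.1259   0.4895   0.2777]
 [217.0261   0.4895   0.2767]
 [241.6574   0.4905   0.2767]
 [248.6211   0.4905   0.2777]]
[[105.5671   0.606    0.2623]
 [106.0715   0.607    0.2623]
 [111.8353   0.607    0.2603]
 [114.5308   0.607    0.2613]]
[ 458  140   47   35 1228] [0.5767 0.1543 0.5642 0.1132]
[239 145  67  38 825] [0.5304 0.2967 0.5183 0.2456]
[323 267  17  28 112] [0.4612 0.2158 0.4428 0.1966]
[271 288  22  13 165] [0.4333 0.2488 0.4276 0.2298]
[    0   298   640   182 53321] [ 0.3621  0.4527  0.3374 -0.1392]
```

The jar sits at (0.4905, 0.277), 7 mm towards the posts and on the seat. I'll cross-check the slip from the brass tab's rotation against the knob's.

```bash
python3 - <<'E'
from h import *
a=np.load("s12.npy")
def brass(f,pos,q,c=(.607,.2613)):
    W=cam("wrist",dict(position=np.array(pos),ee_rot=np.array(q)));im=cv2.imread(f);h=cv2.cvtColor(im,cv2.COLOR_BGR2HSV)
    uv0=proj(W,[[*c,.099]])[0]
    m=(h[...,0]>12)&(h[...,0]<30)&(h[...,1]>140)&(h[...,2]>60)
    yy,xx=np.nonzero(m);k=np.hypot(xx-uv0[0],yy-uv0[1])<70;print(f,uv0.round(),k.sum())
    P=unproj(W,np.c_[xx[k],yy[k]],.099)[:,:2]-c;r=np.hypot(*P.T)*1000;an=np.degrees(np.arctan2(P[:,1],P[:,0]))
    for lo in range(-180,180,20):
        s=(an>=lo)&(an<lo+20)
        if s.sum(): print(lo,s.sum(),np.percentile(r[s],95).round(1),end=" | ")
    print()
brass("pics/w12.png",a[:3],a[3:])
brass("pics/w20.png",[.6082,.2627,.2089],[-.0008,.9895,.1446,.0049])
E
```

```text
pics/w12.png [580. 244.] 1131
-180 156 27.5 | -160 141 23.9 | -140 146 23.6 | -120 137 22.9 | -100 107 21.4 | -80 85 19.8 | -60 67 18.5 | -40 38 17.8 | -20 7 17.4 | 120 9 20.8 | 140 63 21.5 | 160 175 28.5 | 
pics/w20.png [321. 239.] 686
-100 2 19.9 | -80 33 19.8 | -60 59 20.6 | -40 140 26.6 | -20 77 21.2 | 0 78 21.4 | 20 79 21.5 | 40 75 21.1 | 60 67 20.8 | 80 54 20.4 | 100 22 19.7 |
```

```bash
python3 - <<'E'
from h import *
a=np.load("s12.npy")
def tab(f,pos,q,c):
    W=cam("wrist",dict(position=np.array(pos),ee_rot=np.array(q)));h=cv2.cvtColor(cv2.imread(f),cv2.COLOR_BGR2HSV);uv0=proj(W,[[*c,.099]])[0]
    m=(h[...,0]>12)&(h[...,0]<30)&(h[...,1]>140)&(h[...,2]>60);yy,xx=np.nonzero(m);k=np.hypot(xx-uv0[0],yy-uv0[1])<70
    P=unproj(W,np.c_[xx[k],yy[k]],.099)[:,:2];d=P-c;r=np.hypot(*d.T);thr=np.sort(r)[-35]
    e=d[r>=thr].mean(0);return np.degrees(np.arctan2(e[1],e[0])),thr
for c in((.607,.2613),(.606,.260),(.6055,.2598)):
    t0,_=tab("pics/w12.png",a[:3],a[3:],c);t1,_=tab("pics/w20.png",[.6082,.2627,.2089],[-.0008,.9895,.1446,.0049],c)
    print(t0,t1,"screw rad",np.radians((t0-t1)%360),"knob",1.585+2.501)
E
```

```text
176.40719168848187 -33.226598207577275 screw rad 3.6587998571202536 knob 4.086
173.3867091955015 -29.603261507905266 screw rad 3.5428433373012784 knob 4.086
172.83563121611698 -28.383416032851084 screw rad 3.5119348922205305 knob 4.086
```

The screw turned about 3.6 rad and the knob 4.09 rad, so the clutch slipped about 0.4–0.5 rad, within an eighth of a turn. Handing in.

```bash
python3 -c "
from rig import manip
print(manip.sign_off())"
```

```text
the job is handed in; nothing more can be done
None
```

I handed the job in: I tared the empty jar on the scale, put all five tablets into it there, and clamped it on the shaker's seat with the clutch slipped about 0.4–0.5 rad (measured from camera images and the last joint's angle; the limit is 0.79) and the knob released. I got no verdict back.

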